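# Slide an order tray onto the right rack runners

### The arm

A 7-joint arm with a two-finger parallel gripper is mounted at the origin on the work surface. World frame = base frame: x ahead of the robot, y to its left, z up, the work surface at z = 0. Lengths are in m, angles in rad, forces in N, time in s.
With the tool pointing down it reaches from about 0.425 to 0.875 m from the base axis. Payload 4.7 kg.
Tool frame: the origin (TCP) lies on the centre line of the jaws, within the pads' length; the fingertips stand tip_reach ahead of it and the grasp point (between the pads) lies 11 mm behind it (tip_reach is the distance from the TCP to the fingertips, in m); x points along the fingers, z is the direction in which the jaws open and shut, and the axes are right-handed (so a half turn about x gives the same grasp; the last joint's range is limited). The gripper opens to 87 mm and grips with 3 to 60 N. Pads are 19 mm wide; open, the fingers measure 117 mm over their backs; the gripper's body (75 mm by 190 mm) begins 51 mm behind the grasp point.
Start: joints at [-1.091, 0.321, -0.07, 1.45, 0.023, 1.371, -0.057], TCP at [0.292, 0.581, 0.195] pointing down, gripper open.
Joint ranges: [-2.86, 2.86], [-0.3, 2.09], [-1.38, 1.24], [0.06, 2.45], [-1.56, 4.7], [0.09, 2.05], [-2.69, 2.69]. Speed limits (rad/s): [2.57, 2.57, 3.14, 3.14, 3.14, 3.14, 3.14].

### API

Orientations are given as a rotation vector (axis times angle).
In Python, from cell import * gives the robot as it stands. The module is installed in compiled form; this text tells all that it offers.
- The arm moves only by the shell command python3 -m jog 'ROWS'. ROWS is JSON, a list of rows, each a list of 5 numbers: the closure, from 0 (fully open) to 1 (shut), then the shift along the tool's x, y, z in units of 40 mm (1.0 is 40 mm), then the turn about the tool's x in units of 6 degrees (1.0 is 6 degrees). A call has 1 to 12 rows; each row is the pose to reach, as a shift and turn from the pose measured when the call began, along the tool's axes at that moment; what a row does not reach only later rows make up. A row lasts 1/10 s, in which the tool goes at most 50 mm and 8.59 degrees, less where a joint would pass 70% of its speed; a pose out of reach is approached as far as the arm can. A call with a gripper value outside its range is refused whole. The fingers move at their own pace and stop on an object; the grip force is fixed at half the most. Time passes only in rows, so rows that repeat a pose let the fingers close. It gives the time, the measured TCP pose, the force and the opening at its end, in the units of the state.
- get_state(): the state, without advancing time (a new reading comes with each control period).
- get_image(name): name is "side" or "top" or "wrist"; returns the picture (420x560x3 uint8, red, green, blue); there is no depth.
- camera_model(name): a dict with "vertical_fov" (degrees; the focal length in pixels is half the picture's height over the tangent of half this angle, whatever the lens; pixels are square), "cx", "cy" (the principal point, pixels), "rvec" (rotation vector, rad) and "tvec" (3), from world to camera coordinates, as OpenCV has them; the wrist camera has in their place "hand_eye" (4x4, takes a point from camera to tool coordinates, whose origin is the TCP and whose axes are the tool frame's). Camera axes: x right, y down, z forward; pixel columns grow to the right and rows downward; lengths in m; the calibration is good to about 2 mm. A picture is of the moment at which its call begins: read the wrist's pose just before it. camera_model takes no time and is no camera call.
- finish_job(): hands the job in, once; it reports no verdict.
The state is a dict: "clock": time; "joint_positions": joint angles; "joint_velocities": joint speeds; "joint_torque": joint torques, N m; "tcp_pos": TCP position; "tcp_rot": TCP orientation; "ft_force": force on the tool from outside, world axes, zero at the start; "ft_torque": the same for the moment, N m; "grip_width": finger opening in m.
Only numpy, scipy, OpenCV 4.12 (cv2) and the standard library are available. Lean on these libraries where they do the work, as an engineer would, in place of code of your own. Each camera call takes 0.05 s, during which the arm holds its last target. There are 200 camera calls.

### The job

Take the empty metal tray lying on the packing bench by its front grip and slide it into the bay of the tray rack that holds just one loaded tray, on the pair of runners directly above that tray. Ease it in by feel, without forcing or banging it, until its back edge meets the back stops, then let its front edge down gently behind the small lips at the front of the runners, so that it lies flat on both runners. Leave the loaded trays and the other things on the bench where they are.

Things in the scene. Friction and masses are not known exactly. Their poses are not given: they have to be found in the camera images.
- rack: Two-bay bench rack of bare steel uprights, 425 mm wide, 295 mm high, fixed; front, top and back open, so a hand can reach down between the runners. Origin: on the bench below the centre of the right-hand bay (robot's right); x points from the open front into the rack, y to the robot's left, z up. Five pairs of angle runners a bay; one of its three lowest pairs holds the right-hand bay's one loaded tray.
- left_bay (a point): Point on the bench below the centre of the rack's left-hand bay (rack y = +212 mm), which is like the right-hand one and holds the other two loaded trays. Upright posts, 20 x 3 mm, stand midway between the bays and outside them, 72 mm before and behind the centre; tie bars join them low down and at the top of the back (rack x = 88 mm, z = 282 mm).
- runner_ledges (a point): Nominal centre between the right-hand bay's lowest runner ledges, at ledge-top height (rack x = y = 0, z = 50 mm). Ledge tops: z = 50, 105, 160, 215, 270 mm (exact). Ledges run from rack x = -95 to 95 mm, |y| = 76 to 92 mm, 3 mm thick. All five pairs together are bolted through slotted holes and stand up to 10 mm further in or out (x) and up to 4 mm to either side (y) of nominal.
- runner_mouth (a point): Nominal middle of the lowest pair's front end (rack x = -95 mm, y = 0, z = 50 mm). The upright webs beside the ledges are 18 mm high above them and 184 mm apart; in the 20 mm ahead of this point they flare outwards by 6 mm a side. On each ledge's front a rigid square lip 6 mm high spans nominal rack x = -90.5 to -86.5 mm, |y| = 76 to 92 mm. All shift with the runners.
- tray: Loose tray of bare aluminium sheet to be put away, 0.2 to 0.33 kg: 170 mm deep (x), 180 mm wide (y), walls 18 mm high and 2.5 mm thick, flat floor 2.5 mm thick, empty. Origin: centre of its underside; +x towards its back edge, which goes into the rack first, z up. It starts flat on the bench right of the rack, its front towards the robot. Between the webs it has 2 mm of play each side.
- tray_grip (a point): Point on the tray's front grip, a flat upright plate 12 mm thick (x), 80 mm wide (y), reaching from 4 to 42 mm above the tray's underside; its inner face is flush with the inside of the front wall. The point is in the middle of its thickness and width, 88.5 mm ahead of the tray's origin (-x), 30 mm above the underside.
- tray_front (a point): Middle of the lower front edge of the tray: 85 mm ahead (-x) of its origin, on the underside.
- tray_back (a point): Middle of the lower back edge of the tray: 85 mm behind (+x) its origin, on the underside. At home this edge meets the back stops: rigid tabs, 18 mm high above each ledge, |y| = 78 to 92 mm, front faces nominally at rack x = +86.5 mm. They shift with the runners (up to 10 mm), so home is where the stop is felt; between lips and stops the tray has 3 mm of play.
- tape_roll: Roll of packing tape lying flat on the bench, 100 mm across, 48 mm high; origin at the centre of its underside. To be left alone.
- carton: Small taped cardboard carton, 110 x 100 x 85 mm, left on the bench; origin at the centre of its underside. To be left alone.
- stapler: Black stapler, 130 x 34 x 50 mm, on the bench; origin at the centre of its underside. To be left alone.
- stock1: Loaded grey plastic tray with small taped cartons in it, 146 mm deep, 170 mm wide, 28 mm high with its load, resting on the lowest runner pair from below (z = 50 mm), in either bay; its y in the rack's frame tells which. Origin: centre of its underside. To be left alone.
- stock2: Loaded grey plastic tray with small taped cartons in it, 146 mm deep, 170 mm wide, 28 mm high with its load, resting on the second runner pair from below (z = 105 mm), in either bay; its y in the rack's frame tells which. Origin: centre of its underside. To be left alone.
- stock3: Loaded grey plastic tray with small taped cartons in it, 146 mm deep, 170 mm wide, 28 mm high with its load, resting on the third runner pair from below (z = 160 mm), in either bay; its y in the rack's frame tells which. Origin: centre of its underside. To be left alone.

How it is judged:
On the way, in this order (a step that is already met when the one before it is completed fails the run):
1. the tray is lifted off the bench (height (world z) of tray above 0.06 m), for 0.1 s.
2. its back edge is in the right-hand bay, just above or on the runners directly above the loaded tray (((y of stock1 in the frame of rack between -0.05 and 0.05 m and z of tray_back in the frame of rack between 0.101 and 0.14 m) or (y of stock2 in the frame of rack between -0.05 and 0.05 m and z of tray_back in the frame of rack between 0.156 and 0.195 m) or (y of stock3 in the frame of rack between -0.05 and 0.05 m and z of tray_back in the frame of rack between 0.211 and 0.25 m)) and x of tray_back in the frame of rack above -0.05 m and y of tray_back in the frame of rack between -0.02 and 0.02 m), for 0.1 s.
At the end, for the whole second after the job is handed in: The tray lies still, let go, on the runners directly above the right-hand bay's loaded tray: lower front and back edges within 3 mm of that ledge height (not riding on the lips), within 15 mm (x) and 10 mm (y) of the bay's nominal centre, square within 0.06 rad, tilt under 0.035 rad (((y of stock1 in the frame of rack between -0.05 and 0.05 m and z of tray_front in the frame of rack between 0.102 and 0.108 m and z of tray_back in the frame of rack between 0.102 and 0.108 m) or (y of stock2 in the frame of rack between -0.05 and 0.05 m and z of tray_front in the frame of rack between 0.157 and 0.163 m and z of tray_back in the frame of rack between 0.157 and 0.163 m) or (y of stock3 in the frame of rack between -0.05 and 0.05 m and z of tray_front in the frame of rack between 0.212 and 0.218 m and z of tray_back in the frame of rack between 0.212 and 0.218 m)) and x of tray in the frame of rack between -0.015 and 0.015 m and y of tray in the frame of rack between -0.01 and 0.01 m and angle between the x axis of tray and the x axis of rack, either way round below 0.06 rad and angle between tray's own z axis and vertical below 0.035 rad and linear speed of tray below 0.01 m/s); the robot touches nothing.
It fails at once if the tray is forced or banged down: it presses on the rack or its runners with more than 40 N (contact force between tray and rack above 40 N).
It fails at once if the robot itself presses on the rack with more than 40 N (contact force between the arm and rack above 40 N).
It fails at once if a loaded tray is shifted by more than 10 mm (distance of any of stock1, stock2, stock3 from where it was at the start of the episode above 0.01 m).
It fails at once if the tape roll, carton or stapler is shifted by more than 20 mm (distance of any of tape_roll, carton, stapler from where it was at the start of the episode above 0.02 m).
It also fails if it takes over 64 s, if anything falls off the work surface, if the arm or the gripper's body presses on something with over 40 N, if the wrist force passes 120 N, or if a joint passes its speed limit or range.

## Working session

There is one attempt and no reset: what is moved stays moved. The work goes in short steps, Python scripts to look and compute and a shell command to move; the robot and the scene stay as the last step left them, time stands still between calls to the robot, and variables do not carry over. Pictures are saved under pics/ and viewed, about 8 in all and at most 12, crops included, and the job is handed in when it is done.

```bash
mkdir -p pics; python3 - <<'E'
from cell import *
import cv2
s=get_state();print(s)
for n in("side","top","wrist"):
    print(n,camera_model(n)); cv2.imwrite(f"pics/{n}0.png",get_image(n)[:,:,::-1])
E
```

```text
{'clock': 0.0, 'joint_positions': array([-1.09090845,  0.32179454, -0.07007863,  1.45165844,  0.02258935,
        1.37081368, -0.05687985]), 'joint_velocities': array([-0.00033177,  0.00103934,  0.00129717, -0.00109394,  0.00031155,
        0.0001554 ,  0.00101888]), 'joint_torque': array([ 2.69673028e-04, -4.91286170e+01, -4.03829422e-01, -3.12530816e+01,
       -6.39324356e-02,  4.36741544e-02,  1.95212983e-04]), 'tcp_pos': array([0.29170794, 0.58019   , 0.19368831]), 'tcp_rot': array([-0.86073764,  1.39583362,  0.85899055]), 'ft_force': array([ 0.448483  ,  0.22198799, -0.01168828]), 'ft_torque': array([ 0.04905293, -0.04010723,  0.0399765 ]), 'grip_width': 0.08701445560472798}
side {'vertical_fov': 49.21241964808283, 'cx': 275.3584746279913, 'cy': 210.87927993532932, 'rvec': array([ 1.3757518 , -2.64289202,  0.40894635]), 'tvec': array([0.331125  , 0.4724823 , 1.13758567])}
top {'vertical_fov': 51.22743182662086, 'cx': 282.21928328840096, 'cy': 215.14067701098145, 'rvec': array([ 2.14277423, -2.1069526 ,  0.18311904]), 'tvec': array([0.01109354, 0.60718907, 1.00113128])}
wrist {'vertical_fov': 69.54487956387936, 'cx': 277.5657936264627, 'cy': 206.2987409574587, 'hand_eye': array([[ 1.11297133e-03, -2.85138343e-01,  9.58485726e-01,
        -1.89242715e-01],
       [ 1.90144394e-04, -9.58486242e-01, -2.85138717e-01,
         7.83932641e-02],
       [ 9.99999363e-01,  4.99601904e-04, -1.01255025e-03,
        -1.18021345e-03],
       [ 0.00000000e+00,  0.00000000e+00,  0.00000000e+00,
         1.00000000e+00]])}
```

View pics/side0.png

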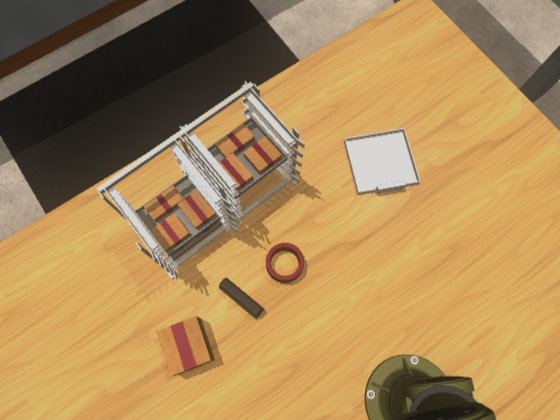

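View pics/top0.png

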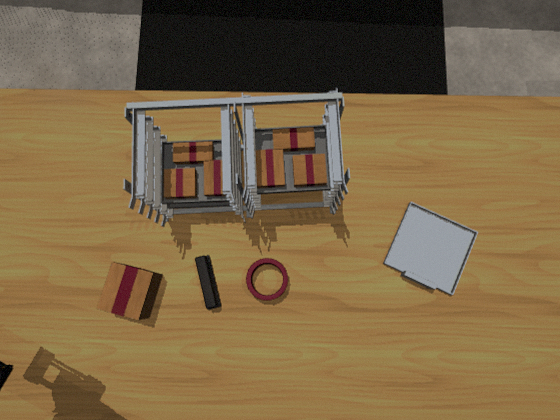

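The two views show the rack (right bay around top px (290,155) and side px (245,150)), the tray at top (430,250) and side (382,160), and the grip at top (420,287). Next I measure the tray by mask and zoom in on the right bay.

```bash
cat > h.py <<'E'
from cell import *
import numpy as np, cv2
from scipy.spatial.transform import Rotation as R
def cam(n,st=None):
    m=camera_model(n); f=210/np.tan(np.radians(m["vertical_fov"]/2))
    K=np.array([[f,0,m["cx"]],[0,f,m["cy"]],[0,0,1.]])
    if n=="wrist":
        T=np.eye(4);T[:3,:3]=R.from_rotvec(st["tcp_rot"]).as_matrix();T[:3,3]=st["tcp_pos"]
        W=np.linalg.inv(T@m["hand_eye"])
        return K,W[:3,:3],W[:3,3]
    return K,R.from_rotvec(m["rvec"]).as_matrix(),np.array(m["tvec"])
def plane(c,p,z):
    K,Rm,t=c; o=-Rm.T@t; d=Rm.T@np.linalg.inv(K)@np.array([*p,1.]); return o+d*(z-o[2])/d[2]
def tri(c1,p1,c2,p2):
    P=lambda c:c[0]@np.c_[c[1],c[2]]
    x=cv2.triangulatePoints(P(c1),P(c2),np.array(p1,float),np.array(p2,float))[:,0];return x[:3]/x[3]
def proj(c,X):
    p=c[0]@(c[1]@np.array(X)+c[2]); return p[:2]/p[2]
E
python3 - <<'E'
from h import *
im={n:cv2.imread(f"pics/{n}0.png") for n in("top","side")}
for n,(x0,x1,y0,y1) in dict(top=(375,490,195,300),side=(335,430,115,205)).items():
    c=cam(n); a=im[n][y0:y1,x0:x1]; h=cv2.cvtColor(a,cv2.COLOR_BGR2HSV)
    m=((h[:,:,1]<60)&(h[:,:,2]>70)).astype(np.uint8)
    k,l,s,_=cv2.connectedComponentsWithStats(m);i=1+np.argmax(s[1:,4]);m=(l==i).astype(np.uint8)
    ct=max(cv2.findContours(m,0,2)[0],key=cv2.contourArea)[:,0]+[x0,y0]
    W=np.array([plane(c,p,0.018)[:2] for p in ct])
    r=cv2.minAreaRect((W*1000).astype(np.float32)); print(n,r,cv2.boxPoints(r).tolist()); print(" open:",end="")
    m2=cv2.morphologyEx(m,cv2.MORPH_OPEN,np.ones((31,31),np.uint8)) if 0 else m
    g=plane(c,(420,287) if n=="top" else (391,188),0.042);print(g)
t=cv2.resize(im["top"][85:225,230:355],None,fx=3,fy=3,interpolation=2)
s=cv2.resize(im["side"][75:245,175:305],None,fx=3,fy=3,interpolation=2)
o=np.zeros((510,775,3),np.uint8);o[:420,:375]=t;o[:,380:770]=s
cv2.imwrite("pics/zoom.png",o)
T=R.from_rotvec(get_state()["tcp_rot"]).as_matrix();print(T)
E
```

```text
top ((537.5567626953125, -343.77252197265625), (182.5716552734375, 177.06378173828125), 65.59326934814453) [[419.2161865234375, -390.3182067871094], [580.4566650390625, -463.4830017089844], [655.8973388671875, -297.2268371582031], [494.6568603515625, -224.06204223632812]]
 open:[ 0.44185679 -0.30730994  0.042     ]
side ((539.0018920898438, -344.2390441894531), (183.1932830810547, 181.48753356933594), 65.65289306640625) [[418.5664978027344, -390.2791748046875], [583.9133911132812, -465.099853515625], [659.437255859375, -298.19891357421875], [494.09039306640625, -223.37823486328125]]
 open:[ 0.4561479  -0.30382776  0.042     ]
[[-6.08825820e-04 -8.93505723e-01  4.49051392e-01]
 [-1.37611013e-03  4.49051799e-01  8.93504666e-01]
 [-9.99998868e-01 -7.39554575e-05 -1.50295660e-03]]
```

View pics/zoom.png

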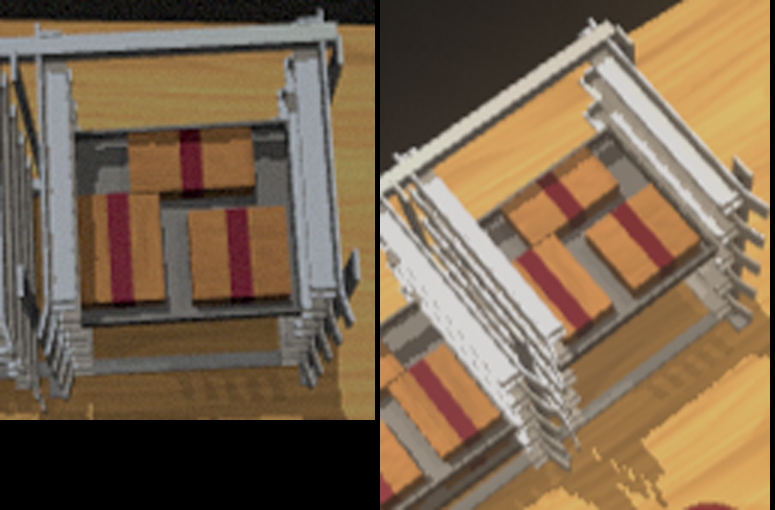

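The zoom shows the right bay's tray with three cartons; the top runners are the white strips and the tie bar is at the back. I triangulate matching corners to get the level and the rack pose.

```bash
python3 - <<'E'
from h import *
np.set_printoptions(precision=4,suppress=True)
ct,cs=cam("top"),cam("side")
zt=lambda u,v:(230+(u-1)/3,85+(v-1)/3); zs=lambda u,v:(175+(u-381)/3,75+(v-1)/3)
print("cartons")
for a,b in [((190,210),(587,240)),((283,205),(650,185)),((290,297),(700,238)),((190,300),(642,291))]: print(tri(ct,zt(*a),cs,zs(*b)))
print("tie bar L,R"); print(tri(ct,(129,106),cs,(101,190)),tri(ct,(342,97),cs,(254,86)))
print("top ledges front inner: L,R")
print(tri(ct,zt(73,301),cs,zs(556,331)),tri(ct,zt(296,297),cs,zs(713,206)))
print(tri(ct,zt(298,57),cs,zs(605,62)), tri(ct,zt(73,68),cs,zs(430,180)))
print("flare tips R top"),print(tri(ct,zt(356,250),cs,zs(740,160)))
for z in (.05,.105,.16):
    print(z,[plane(ct,zt(*p),z+.02)[:2] for p in((76,133),(288,122),(298,313),(82,323))])
E
```

```text
cartons
[ 0.7214 -0.0016  0.1657]
[ 0.7184 -0.0664  0.1959]
[ 0.6484 -0.0689  0.2123]
[ 0.6397 -0.002   0.2168]
tie bar L,R
[0.7761 0.3225 0.2902] [ 0.8005 -0.0936  0.2905]
top ledges front inner: L,R
[0.6307 0.0768 0.261 ] [ 0.6216 -0.061   0.3238]
[ 0.7792 -0.0671  0.3042] [0.8069 0.084  0.2289]
flare tips R top
[ 0.6522 -0.1027  0.3051]
0.05 [array([0.8185, 0.0919]), array([ 0.8306, -0.0819]), array([ 0.6696, -0.0899]), array([0.6586, 0.0826])]
0.105 [array([0.797 , 0.0877]), array([ 0.8085, -0.0768]), array([ 0.6562, -0.0843]), array([0.6458, 0.0788])]
0.16 [array([0.7756, 0.0834]), array([ 0.7864, -0.0717]), array([ 0.6427, -0.0788]), array([0.6329, 0.0751])]
```

```bash
cat >> h.py <<'E'
def to(x,y,z,yaw):
    "shift (40 mm units) and turn (6 deg units) from here to tcp x,y,z with tool z at yaw deg"
    s=get_state();M=R.from_rotvec(s["tcp_rot"]).as_matrix()
    d=M.T@(np.array([x,y,z])-s["tcp_pos"])/.04
    cur=np.degrees(np.arctan2(M[1,2],M[0,2]));t=-((yaw-cur+180)%360-180)/6
    print("clock %.2f"%s["clock"],"tcp",s["tcp_pos"].round(4),"yaw %.2f"%cur,"tilt",M[:,0].round(4),"| go",d.round(3),round(t,3),"F",s["ft_force"].round(1),"w %.4f"%s["grip_width"])
E
python3 - <<'E'
from h import *
import cell
print([ (k,getattr(cell,k)) for k in dir(cell) if 'tip' in k.lower() or 'reach' in k.lower()])
np.set_printoptions(precision=4,suppress=True)
P={}
for n,(x0,x1,y0,y1) in dict(top=(235,350,95,225),side=(175,300,85,240)).items():
    a=cv2.imread(f"pics/{n}0.png")[y0:y1,x0:x1]; h=cv2.cvtColor(a,cv2.COLOR_BGR2HSV)
    m=(((h[:,:,0]>165)|(h[:,:,0]<4))&(h[:,:,1]>130)).astype(np.uint8)
    k,l,s,c=cv2.connectedComponentsWithStats(m)
    print(n,[(s[i,4],(c[i]+[x0,y0]).round(1).tolist()) for i in range(1,k) if s[i,4]>15])
to(.45,.25,.30,20); to(.462,-.3095,.20,-24.4)
E
```

```text
[('tip_reach', 0.008)]
top [(np.int32(149), [293.2, 138.8]), (np.int32(252), [269.5, 168.1]), (np.int32(206), [309.3, 170.0])]
side [(np.int32(80), [235.0, 140.3]), (np.int32(129), [262.3, 153.3]), (np.int32(164), [232.7, 171.3]), (np.int32(158), [195.8, 208.2])]
clock 0.15 tcp [0.2917 0.5803 0.1939] yaw 63.32 tilt [-0.0006 -0.0014 -1.    ] | go [-2.644 -7.244 -5.606] 7.22 F [-0.4 -0.7  0.1] w 0.0875
clock 0.15 tcp [0.2917 0.5803 0.1939] yaw 63.32 tilt [-0.0006 -0.0014 -1.    ] | go [ -0.125 -13.793 -17.965] 14.62 F [-0.4 -0.7  0.1] w 0.0875
```

```bash
python3 -m jog '[[0,-0.6,-1,-0.8,0.8],[0,-1,-2,-1.6,1.6],[0,-1.5,-3,-2.4,2.4],[0,-2,-4,-3.2,3.2],[0,-2.4,-5,-4,4],[0,-2.7,-6,-4.8,5],[0,-2.7,-7,-5.5,6],[0,-2.7,-7.2,-5.6,7.2],[0,-2.7,-7.2,-5.6,7.2]]'; python3 -c "
from h import *
to(.47,-.05,.28,0); to(.462,-.3095,.20,-24.4)"
```

```text
clock: 1.05
tcp_pos: [0.4518, 0.2449, 0.3031]
tcp_rot: [-0.268, 1.553, 0.264]
ft_force: [0.5, 0.3, 0.1]
grip_width: 0.0866
clock 1.05 tcp [0.4518 0.2449 0.3031] yaw 19.40 tilt [ 0.0017 -0.0024 -1.    ] | go [ 0.595 -7.104 -2.02 ] 3.233 F [0.5 0.3 0.1] w 0.0866
clock 1.05 tcp [0.4518 0.2449 0.3031] yaw 19.40 tilt [ 0.0017 -0.0024 -1.    ] | go [  2.61  -13.151  -4.365] 7.299 F [0.5 0.3 0.1] w 0.0866
```

```bash
python3 -m jog '[[0,0,-1.1,-0.4,0.6],[0,0,-2.2,-0.8,1.2],[0,0,-3.3,-1.1,1.8],[0,0,-4.4,-1.5,2.4],[0,0,-5.5,-1.9,3],[0,0.3,-6.6,-2.2,3.6],[0,0.7,-7.7,-2.6,4.2],[0,1.1,-8.8,-3,4.8],[0,1.5,-9.9,-3.4,5.5],[0,1.9,-11,-3.7,6.1],[0,2.3,-12.1,-4,6.7],[0,2.6,-13.15,-4.37,7.3]]'; python3 - <<'E'
from h import *
ct,cs=cam("top"),cam("side")
for a,b in [((293.2,138.8),(235,140.3)),((269.5,168.1),(232.7,171.3)),((309.3,170),(262.3,153.3))]: print(tri(ct,a,cs,b).round(4))
to(.462,-.3095,.10,-24.4)
s=get_state();cv2.imwrite("pics/w1.png",get_image("wrist")[:,:,::-1])
c=cam("wrist",s)
for X in [(.462,-.3095,.042)]: print(proj(c,X))
E
```

```text
clock: 2.25
tcp_pos: [0.4623, -0.3099, 0.1994]
tcp_rot: [0.333, 1.543, -0.335]
ft_force: [0.1, -0.3, -0.5]
grip_width: 0.0873
[7.490e-01 2.000e-04 1.989e-01]
[0.6839 0.0498 0.1976]
[ 0.6792 -0.0341  0.2046]
clock 2.25 tcp [ 0.4623 -0.3099  0.1994] yaw -24.38 tilt [ 0.0018 -0.0016 -1.    ] | go [ 2.484  0.007 -0.016] 0.004 F [ 0.1 -0.3 -0.5] w 0.0873
[276.92439775 184.50062897]
```

View pics/w1.png

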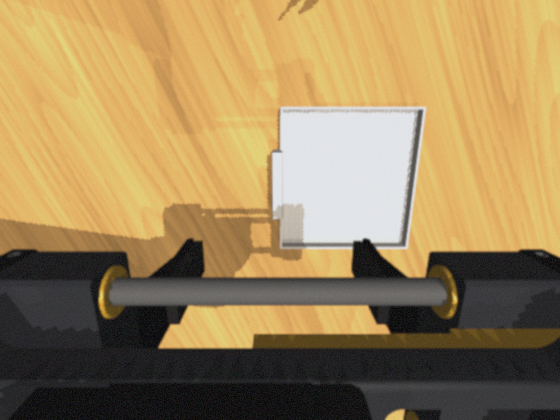

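The grip top sits at px (278,185) against a predicted (277,184.5), and the tray is square to the tool. The stripes triangulate to z≈0.20, so the loaded tray is stock3 on the third pair and the target ledge is z=0.215. I descend and grip.

```bash
python3 -m jog '[[0,1,0,0,0],[0,2,0,0,0],[0,3,0,0,0],[0,3.8,0,0,0],[0,4.3,0,0,0],[0,4.55,0,0,0],[0,4.58,0,0,0],[0,4.58,0,0,0]]'; python3 -m jog '[[1,0,0,0,0],[1,0,0,0,0],[1,0,0,0,0],[1,0,0,0,0],[1,0,0,0,0],[1,0,0,0,0],[1,0,0,0,0],[1,0,0,0,0],[1,0,0,0,0],[1,0,0,0,0]]'
```

```text
clock: 3.1
tcp_pos: [0.459, -0.3199, 0.0149]
tcp_rot: [0.334, 1.543, -0.349]
ft_force: [0.6, 0.1, 0.1]
grip_width: 0.0868
clock: 4.1
tcp_pos: [0.459, -0.3199, 0.0149]
tcp_rot: [0.334, 1.544, -0.349]
ft_force: [-0.4, 0.5, 0.0]
grip_width: 0.0151
```

```bash
python3 -m jog '[[1,0,0,0,0],[1,0,0,0,0],[1,0,0,0,0]]'; python3 -c "
from h import *
to(.459,-.3199,.12,-24.4); print(get_state()['joint_positions'].round(3))"
```

```text
clock: 4.4
tcp_pos: [0.459, -0.3199, 0.0149]
tcp_rot: [0.334, 1.543, -0.349]
ft_force: [-0.2, 0.6, -1.1]
grip_width: 0.0009
clock 4.40 tcp [ 0.459  -0.3199  0.0149] yaw -24.97 tilt [-0.0019 -0.0093 -1.    ] | go [-2.627 -0.025  0.005] -0.095 F [-0.2  0.6 -1.1] w 0.0009
[-0.12   0.367  0.793  1.901 -0.299  0.994  0.368]
```

The fingers shut on nothing, so I look.

```bash
python3 - <<'E'
from h import *
a=get_image("wrist");b=get_image("side")
cv2.imwrite("pics/w2.png",np.hstack([cv2.resize(a,(400,300)),cv2.resize(b[90:240,300:500],(400,300),interpolation=2)])[:,:,::-1])
E
```

```text
(no output)
```

View pics/w2.png

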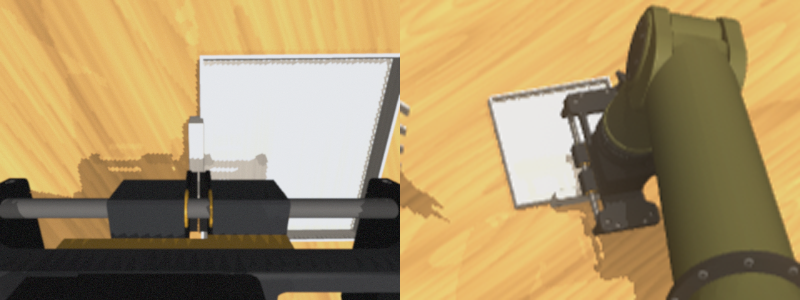

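```bash
python3 - <<'E'
from h import *
s=get_state();c=cam("wrist",s);M=R.from_rotvec(s["tcp_rot"]).as_matrix()
x=np.array([.911,-.413,0]);y=np.array([.413,.911,0]);g=np.array([.462,-.3095,.042])
o=g+.0885*x
for n,X in dict(pf=g-.04*y,pn=g+.04*y,farL=o-.085*x-.09*y+[0,0,-.024],farR=o+.085*x-.09*y+[0,0,-.024],tip=s["tcp_pos"]+.008*M[:,0]).items(): print(n,(proj(c,X)/1.4).round(1))
a=get_image("wrist");cv2.imwrite("pics/w3.png",cv2.resize(a[120:350,200:360],None,fx=2.6,fy=2.6,interpolation=2)[:,:,::-1])
E
```

```text
pf [196.9 212.2]
pn [195.6 119.9]
farL [200.9 240.5]
farR [365.2 238.9]
tip [198.3 165.3]
```

View pics/w3.png

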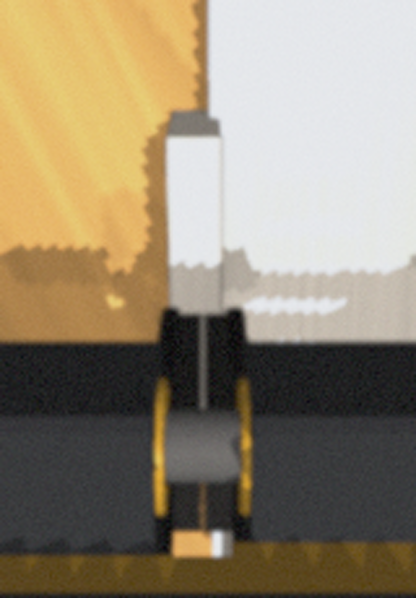

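```bash
python3 -m jog '[[0,0,0,0,0],[0,0,0,0,0],[0,0,0,0,0],[0,0,0,0,0],[0,0,0,0,0],[0,0,0,0,0],[0,0,0,0,0],[0,0,0,0,0],[0,0,0,0,0]]'; python3 - <<'E'
from h import *
s=get_state();c=cam("wrist",s);print(s["tcp_pos"],s["joint_positions"].round(3))
a=get_image("wrist")
x=np.array([.911,-.413,0]);y=np.array([.413,.911,0]);g=np.array([.462,-.3095,0]);o=g+.0885*x
for dz in(0,.02):
  c2=(c[0],c[1],c[2]-c[1]@np.array([0,0,dz]))
  print(dz,[ (proj(c2,o+p*x+q*y+[0,0,z])).round(0).tolist() for p,q,z in((-.085,.09,.018),(.085,.09,.018),(-.0945,.04,.042),(-.0825,.04,.042),(-.0945,-.04,.042))],"tip",proj(c,s["tcp_pos"]+[0,0,-.008]).round())
cv2.imwrite("pics/w4.png",a[:,:,::-1])
E
```

```text
clock: 5.45
tcp_pos: [0.4591, -0.3199, 0.0149]
tcp_rot: [0.334, 1.543, -0.349]
ft_force: [0.0, 1.0, -1.2]
grip_width: 0.0644
[ 0.45905286 -0.31988267  0.01488643] [-0.12   0.367  0.793  1.901 -0.299  0.994  0.368]
0 [[279.0, 73.0], [581.0, 69.0], [263.0, 168.0], [285.0, 168.0], [266.0, 297.0]] tip [278. 231.]
0.02 [[279.0, 77.0], [550.0, 74.0], [264.0, 162.0], [284.0, 162.0], [267.0, 280.0]] tip [278. 231.]
```

View pics/w4.png

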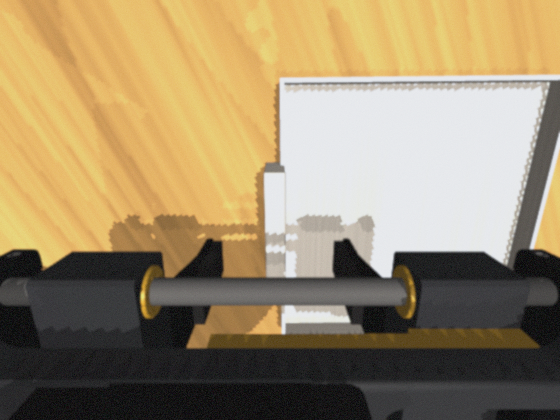

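```bash
python3 - <<'E'
from h import *
st=get_state();m=camera_model("wrist");K=cam("wrist",st)[0];H=np.array(m["hand_eye"])
def pnp(obj,img):
    ok,rv,tv=cv2.solvePnP(np.array(obj,float),np.array(img,float),K,None,flags=cv2.SOLVEPNP_SQPNP)
    ok,rv,tv=cv2.solvePnP(np.array(obj,float),np.array(img,float),K,None,rv,tv,True)
    W=np.eye(4);W[:3,:3]=cv2.Rodrigues(rv)[0];W[:3,3]=tv[:,0]
    T=np.linalg.inv(W)@np.linalg.inv(H)   # tool in tray frame
    e=cv2.projectPoints(np.array(obj,float),rv,tv,K,None)[0][:,0]-img
    print("tcp in tray",T[:3,3].round(4),"xaxis",T[:3,0].round(3),"z",T[:3,2].round(3),"err",e.round(1).tolist())
pnp([(-.085,.09,.018),(.085,.09,.018),(.085,-.09,.018),(-.085,-.09,.018),(-.0945,.04,.042),(-.0945,-.04,.042)],[(280.5,107.5),(425,107),(408,249),(280.5,249),(272.5,152),(273,219)])
pnp([(-.085,.09,.018),(-.0945,.04,.042),(-.0825,.04,.042),(.085,.09,.018),(-.0825,-.09,.018)],[(280.5,78.5),(264.5,170.5),(285.5,170.5),(562,76),(285,334)])
E
```

```text
tcp in tray [-0.0885 -0.0014  0.2014] xaxis [-0.001  0.025 -1.   ] z [ 1.    -0.002 -0.001] err [[0.1, -0.1], [-0.0, 0.0], [0.0, -0.1], [0.0, 0.1], [-0.0, 0.2], [-0.1, -0.2]]
tcp in tray [-0.0872 -0.0081  0.0211] xaxis [ 0.027 -0.005 -1.   ] z [ 1.    -0.011  0.027] err [[-1.0, 0.2], [0.2, -0.0], [0.7, -0.4], [0.2, 0.2], [-0.1, -0.1]]
```

The PnP on w1 puts TCP z at 0.2014, against 0.199 read. In w3 the shut fingers hide the plate's top, so the tips are higher than TCP+8 mm implies. I descend by feel with the fingers open.

```bash
python3 -m jog '[[0,0,0.2,0,0],[0,0.05,0.25,0,0],[0,0.1,0.25,0,0],[0,0.1,0.25,0,0]]'; python3 -c "
from h import *
to(.4623,-.3099,.015,-24.4)"
```

```text
clock: 5.9
tcp_pos: [0.4631, -0.3105, 0.0104]
tcp_rot: [0.334, 1.544, -0.349]
ft_force: [0.4, -0.3, -0.9]
grip_width: 0.0864
clock 5.90 tcp [ 0.4631 -0.3105  0.0104] yaw -24.94 tilt [-0.0026 -0.0091 -1.    ] | go [-0.115  0.004 -0.023] -0.09 F [ 0.4 -0.3 -0.9] w 0.0864
```

```bash
python3 -m jog '[[0,0.05,0,0,0],[0,0.1,0,0,0],[0,0.1,0,0,0]]'
```

```text
clock: 6.2
tcp_pos: [0.4627, -0.3105, 0.006]
tcp_rot: [0.334, 1.545, -0.349]
ft_force: [0.2, 0.7, -0.0]
grip_width: 0.0874
```

```bash
python3 -m jog '[[1,0,0,0,0],[1,0,0,0,0],[1,0,0,0,0],[1,0,0,0,0],[1,0,0,0,0],[1,0,0,0,0],[1,0,0,0,0],[1,0,0,0,0],[1,0,0,0,0],[1,0,0,0,0],[1,0,0,0,0],[1,0,0,0,0]]'; python3 - <<'E'
from h import *
import cell
print(cell.tip_reach)
s=get_state();print(s["tcp_pos"],s["grip_width"])
ct=cam("top");b=get_image("top");p=proj(ct,s["tcp_pos"]);print(p)
x,y=p.round().astype(int);bs=get_image("side");q=proj(cam("side"),s["tcp_pos"]).round().astype(int);print(q)
f=lambda a,x,y:cv2.resize(a[y-50:y+50,x-65:x+65],(390,300),interpolation=2)
w=get_image("wrist")
o=np.vstack([np.hstack([f(b,x,y),f(bs,*q)]),np.hstack([cv2.resize(w,(390,292)),cv2.resize(w[150:350,150:417],(390,292),interpolation=2)])])
cv2.imwrite("pics/c5.png",o[:,:,::-1])
E
```

```text
clock: 7.4
tcp_pos: [0.4626, -0.3104, 0.006]
tcp_rot: [0.334, 1.545, -0.349]
ft_force: [-1.2, -0.0, 0.2]
grip_width: 0.0117
0.008
[ 0.46256425 -0.31042029  0.0060139 ] 0.011742967085996231
[416.48122866 278.71052763]
[388 189]
```

View pics/c5.png

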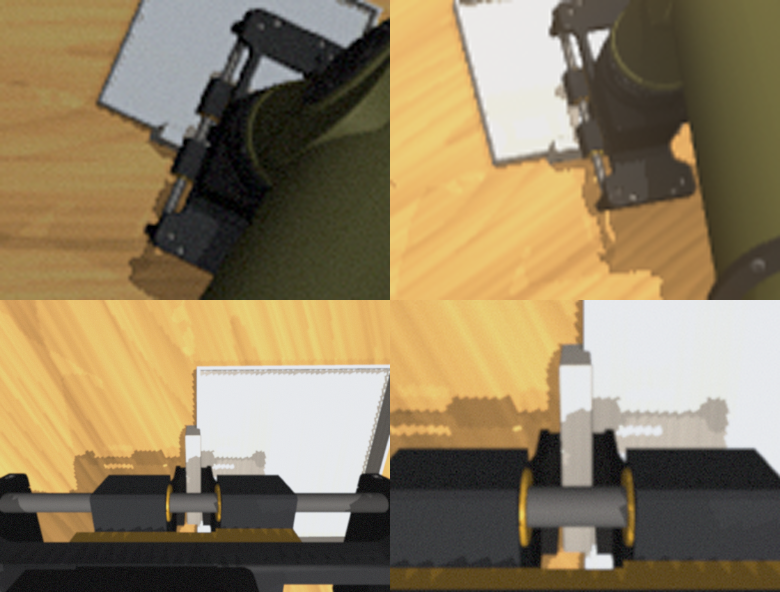

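The gripper is now on the plate (width 11.7 mm) but shallowly: the true tips are about 26 mm behind the reported TCP, where the text puts them 8 mm ahead. I reopen and go about 20 mm deeper by feel.

```bash
python3 -m jog '[[0,0,0,0,0],[0,0,0,0,0],[0,0,0,0,0],[0,0,0,0,0],[0,0,0,0,0],[0,0.05,0,0,0],[0,0.1,0,0,0],[0,0.15,0,0,0],[0,0.2,0,0,0],[0,0.2,0,0,0]]'; python3 -m jog '[[0,0.05,0,0,0],[0,0.1,0,0,0],[0,0.1,0,0,0]]'; python3 -m jog '[[0,0.05,0,0,0],[0,0.1,0,0,0],[0,0.1,0,0,0]]'
```

```text
clock: 8.55
tcp_pos: [0.4622, -0.3103, -0.0024]
tcp_rot: [0.334, 1.546, -0.349]
ft_force: [0.3, -0.7, -0.6]
grip_width: 0.0823
clock: 8.85
tcp_pos: [0.462, -0.3102, -0.0067]
tcp_rot: [0.335, 1.547, -0.349]
ft_force: [0.5, 0.2, -0.5]
grip_width: 0.0865
clock: 9.15
tcp_pos: [0.4617, -0.3101, -0.0111]
tcp_rot: [0.335, 1.547, -0.349]
ft_force: [0.9, -0.4, -0.3]
grip_width: 0.087
```

```bash
python3 -m jog '[[0,0.05,0,0,0],[0,0.1,0,0,0],[0,0.1,0,0,0]]'; python3 -m jog '[[1,0,0,0,0],[1,0,0,0,0],[1,0,0,0,0],[1,0,0,0,0],[1,0,0,0,0],[1,0,0,0,0],[1,0,0,0,0],[1,0,0,0,0],[1,0,0,0,0],[1,0,0,0,0],[1,0,0,0,0],[1,0,0,0,0]]'; python3 -c "
from h import *
to(.4623,-.3099,.12,-24.4);print(get_state()['ft_torque'])"
```

```text
clock: 9.45
tcp_pos: [0.4614, -0.31, -0.0154]
tcp_rot: [0.335, 1.548, -0.349]
ft_force: [-0.0, -0.2, -0.1]
grip_width: 0.087
clock: 10.65
tcp_pos: [0.4617, -0.3099, -0.0154]
tcp_rot: [0.334, 1.547, -0.348]
ft_force: [0.3, -0.4, -1.5]
grip_width: 0.012
clock 10.65 tcp [ 0.4617 -0.3099 -0.0154] yaw -24.93 tilt [-0.0056 -0.0079 -1.    ] | go [-3.385 -0.025  0.008] -0.088 F [ 0.3 -0.4 -1.5] w 0.0120
[-0.0893181  -0.05387575  0.09935856]
```

```bash
python3 -m jog '[[1,-0.1,0,0,0],[1,-0.3,0,0,0],[1,-0.7,0,0,0],[1,-1.3,0,0,0],[1,-2,0,0,0],[1,-2.8,0,0,0],[1,-3.6,0,0,0],[1,-4.4,0,0,0],[1,-5.2,0,0,0],[1,-5.9,0,0,0],[1,-6.3,0,0,0],[1,-6.3,0,0,0]]'; python3 -c "
from h import *
to(.405,-.17,.235,3.4);print(get_state()['ft_torque'],get_state()['joint_positions'])"
```

```text
clock: 11.85
tcp_pos: [0.464, -0.3093, 0.2401]
tcp_rot: [0.334, 1.542, -0.349]
ft_force: [-0.1, -0.2, -2.8]
grip_width: 0.012
clock 11.85 tcp [ 0.464  -0.3093  0.2401] yaw -24.98 tilt [-1.0e-04 -9.5e-03 -1.0e+00] | go [ 0.094  2.535 -2.807] -4.73 F [-0.1 -0.2 -2.8] w 0.0120
[-0.00406895  0.20238691  0.00826686] [-0.25608626  0.12041857  0.86801742  1.64663832 -0.08494949  1.41211186
  0.18535377]
```

```bash
python3 -m jog '[[1,0,0.3,-0.4,-0.6],[1,0,0.6,-0.8,-1.2],[1,0,1,-1.2,-1.8],[1,0,1.3,-1.6,-2.4],[1,0,1.6,-2,-3],[1,0,2,-2.3,-3.6],[1,0,2.3,-2.6,-4.2],[1,0,2.53,-2.8,-4.73],[1,0,2.53,-2.8,-4.73],[1,0,2.53,-2.8,-4.73]]'; python3 - <<'E'
from h import *
to(.405,-.17,.235,3.4);print(get_state()['joint_positions'].round(2))
s=get_state();w=get_image("wrist");a=get_image("top");b=get_image("side")
np.save("s1.npy",np.r_[s["tcp_pos"],s["tcp_rot"]])
for n,i in dict(w=w,t=a,s=b).items(): cv2.imwrite(f"pics/{n}6.png",i[:,:,::-1])
o=np.vstack([np.hstack([cv2.resize(w,(400,300)),cv2.resize(a[80:305,200:500],(400,300))]),np.hstack([cv2.resize(b[60:285,160:460],(400,300)),np.zeros((300,400,3),np.uint8)])])
cv2.imwrite("pics/c6.png",o[:,:,::-1])
E
```

```text
clock: 12.85
tcp_pos: [0.4051, -0.1709, 0.2386]
tcp_rot: [-0.053, 1.571, 0.038]
ft_force: [-0.8, -1.1, -2.4]
grip_width: 0.0118
clock 12.85 tcp [ 0.4051 -0.1709  0.2386] yaw 3.32 tilt [-2.0e-04 -9.9e-03 -1.0e+00] | go [ 0.089  0.024 -0.   ] -0.013 F [-0.8 -1.1 -2.4] w 0.0118
[-0.43 -0.23  0.65  1.89  0.15  1.44  0.25]
```

View pics/c6.png

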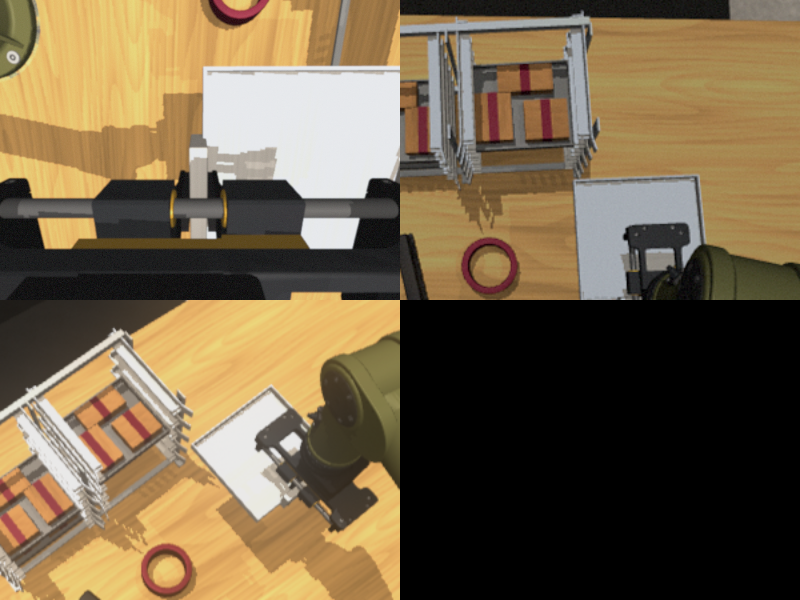

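```bash
python3 - <<'E'
from h import *
np.set_printoptions(precision=4,suppress=True)
ct,cs=cam("top"),cam("side")
print("tray back L,R rim",tri(ct,(331,215.8),cs,(304.8,167.2)),tri(ct,(423.5,212.8),cs,(363.3,125.2)))
zt=lambda u,v:(230+(u-1)/3,85+(v-1)/3)
for n,p in dict(Lfi=(73,301),Lfo=(43,303),Lbi=(73,68),Lbo=(46,62),Rfi=(296,297),Rfo=(326,300),Rbi=(298,57),Rbo=(320,52)).items():
    print(n,plane(ct,zt(*p),.27)[:2])
a=cv2.imread("pics/t6.png")[90:225,225:360];b=cv2.imread("pics/s6.png")[75:210,215:315]
o=np.zeros((540,800,3),np.uint8);o[:,:540]=cv2.resize(a,(540,540),interpolation=cv2.INTER_CUBIC)
o[:351,540:]=cv2.resize(b,(260,351),interpolation=cv2.INTER_CUBIC)
# mask-based strip edges per row on the top image, rows full px
h=cv2.cvtColor(cv2.imread("pics/t6.png"),cv2.COLOR_BGR2GRAY)
for r in (120,150,180): print(r,h[r,236:262].tolist(),"|",h[r,320:350].tolist())
cv2.imwrite("pics/z7.png",o)
E
```

```text
tray back L,R rim [ 0.5657 -0.0707  0.2909] [ 0.5764 -0.2462  0.2794]
Lfi [0.6264 0.0751]
Lfo [0.6247 0.0945]
Lbi [0.7861 0.0797]
Lbo [0.79   0.0979]
Rfi [ 0.6313 -0.0685]
Rfo [ 0.6296 -0.0878]
Rbi [ 0.7961 -0.0701]
Rbo [ 0.7999 -0.0848]
120 [87, 40, 35, 74, 144, 139, 152, 158, 85, 141, 176, 173, 171, 173, 172, 171, 163, 123, 134, 165, 141, 141, 138, 138, 142, 141] | [141, 140, 145, 166, 169, 135, 113, 112, 116, 145, 171, 171, 175, 172, 172, 175, 165, 103, 116, 169, 132, 141, 140, 142, 140, 141, 144, 139, 145, 141]
150 [85, 115, 90, 98, 79, 51, 57, 111, 163, 91, 142, 177, 171, 172, 173, 170, 174, 163, 115, 88, 68, 73, 73, 68, 82, 106] | [103, 102, 101, 96, 101, 97, 67, 91, 154, 175, 164, 145, 174, 171, 174, 171, 173, 173, 167, 124, 95, 167, 154, 139, 137, 138, 137, 139, 141, 142]
180 [162, 128, 35, 50, 88, 92, 74, 72, 116, 161, 93, 144, 175, 175, 172, 170, 173, 174, 164, 119, 106, 72, 77, 73, 72, 84] | [109, 112, 110, 110, 111, 108, 106, 102, 91, 87, 153, 175, 158, 121, 151, 158, 155, 157, 154, 151, 152, 139, 99, 127, 135, 50, 47, 46, 83, 136]
```

View pics/z7.png

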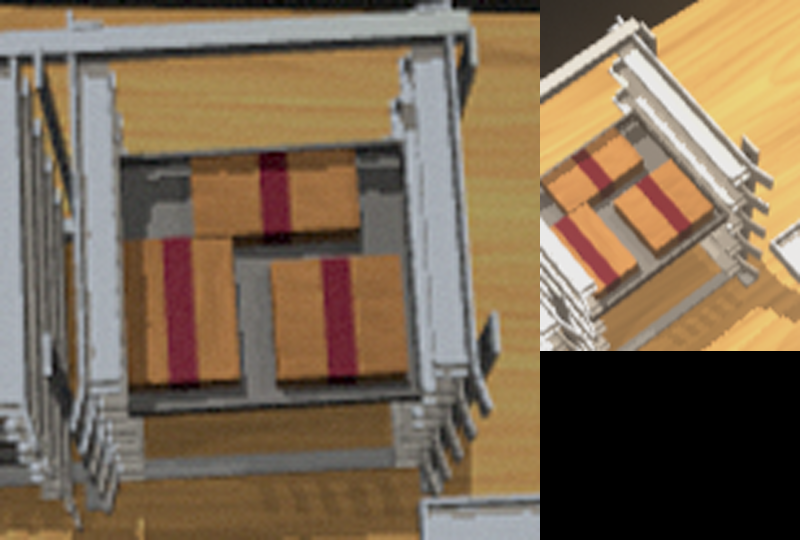

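```bash
python3 - <<'E'
from h import *
np.set_printoptions(precision=4,suppress=True)
ct=cam("top")
L=[plane(ct,p,.27)[:2] for p in((249,120),(250,150),(251,180))];Rr=[plane(ct,p,.27)[:2] for p in((333,120),(335,150))]
print(L,Rr); y=lambda a:np.degrees(np.arctan2((a[-1]-a[0])[1]*-1,(a[0]-a[-1])[0]))
print("yaws",[np.degrees(np.arctan2(*(a[0]-a[-1])[::-1])) for a in(L,Rr)])
g=cv2.cvtColor(cv2.imread("pics/t6.png"),cv2.COLOR_BGR2GRAY).astype(int)
e=[]
for u in range(150,335,8):
    col=g[88:118,u];k=np.argmax(np.abs(np.diff(col))*(col[1:]>col[:-1]));e.append((u,k+88.5))
W=np.array([plane(ct,p,.29)[:2] for p in e]);f=np.polyfit(W[:,1],W[:,0],1);f=np.polyfit(*(lambda m:(W[m,1],W[m,0]))(abs(np.polyval(f,W[:,1])-W[:,0])<.004),1)
print("tiebar yaw",np.degrees(np.arctan(-f[0])),e[:3],e[-3:])
w=cv2.cvtColor(cv2.imread("pics/w6.png"),cv2.COLOR_BGR2HSV)[:,:,1]
for u in (300,350,400,450,500,550): print(u,np.argmax(w[40:150,u]<60)+40,end="; ")
E
```

```text
[array([0.7591, 0.0889]), array([0.6969, 0.085 ]), array([0.6362, 0.0813])] [array([ 0.7617, -0.078 ]), array([ 0.6995, -0.0817])]
yaws [np.float64(3.569132083823923), np.float64(3.4205177687780655)]
tiebar yaw -0.1509316831946039 [(150, np.float64(89.5)), (158, np.float64(89.5)), (166, np.float64(90.5))] [(318, np.float64(92.5)), (326, np.float64(92.5)), (334, np.float64(89.5))]
300 93; 350 93; 400 93; 450 92; 500 92; 550 92;
```

```bash
python3 -m jog '[[1,0.3,0.2,0,0],[1,0.6,0.6,0,0],[1,0.68,1.1,0,0],[1,0.68,1.6,0,0],[1,0.68,2,0.05,0],[1,0.68,2,0.05,0]]'; python3 -c "
from h import *
to(.40,-.0165,.2096,3.5);print(get_state()['joint_positions'].round(2))"
```

```text
clock: 13.6
tcp_pos: [0.4023, -0.0891, 0.2096]
tcp_rot: [-0.055, 1.572, 0.04]
ft_force: [-0.9, 0.7, -2.9]
grip_width: 0.0113
clock 13.60 tcp [ 0.4023 -0.0891  0.2096] yaw 3.46 tilt [-0.0019 -0.0097 -1.    ] | go [-0.018  1.816  0.052] -0.006 F [-0.9  0.7 -2.9] w 0.0113
[-0.45 -0.26  0.51  1.98  0.14  1.39  0.07]
```

```bash
python3 -m jog '[[1,0,0.4,0,0],[1,0,0.8,0,0],[1,0,1.2,0.03,0],[1,0,1.6,0.05,0],[1,0,1.8,0.05,0],[1,0,1.8,0.05,0]]'; python3 - <<'E'
from h import *
to(.40,-.0165,.2096,3.5);print(get_state()['joint_positions'].round(2))
a=get_image("top");b=get_image("side")
for n,i in dict(t=a,s=b).items(): cv2.imwrite(f"pics/{n}8.png",i[:,:,::-1])
o=np.zeros((560,800,3),np.uint8);o[:,:400]=cv2.resize(a[90:300,220:370],(400,560),interpolation=2);o[:520,400:]=cv2.resize(b[80:288,180:340],(400,520),interpolation=2)
cv2.imwrite("pics/c8.png",o[:,:,::-1])
E
```

```text
clock: 14.2
tcp_pos: [0.3998, -0.0169, 0.2084]
tcp_rot: [-0.056, 1.573, 0.04]
ft_force: [0.1, -0.6, -2.9]
grip_width: 0.0113
clock 14.20 tcp [ 0.3998 -0.0169  0.2084] yaw 3.52 tilt [-0.0026 -0.0101 -0.9999] | go [-0.03   0.009  0.006] 0.004 F [ 0.1 -0.6 -2.9] w 0.0113
[-0.5  -0.26  0.39  2.    0.11  1.39 -0.08]
```

View pics/c8.png

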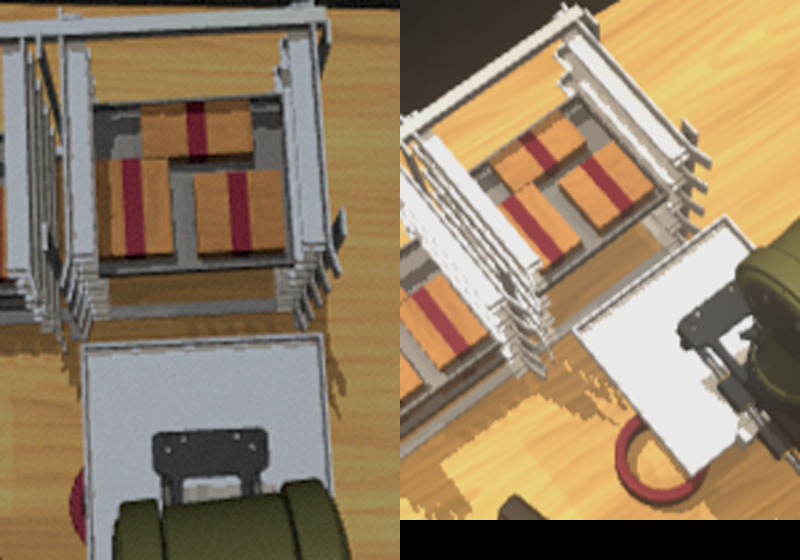

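```bash
python3 - <<'E'
from h import *
ct=cam("top");g=cv2.cvtColor(cv2.imread("pics/t8.png"),cv2.COLOR_BGR2HSV)
S=g[:,:,1].astype(int);V=g[:,:,2].astype(int)
for z in(.238,.242,.248):
    a=plane(ct,(251.1,220.1),z);b=plane(ct,(340.75,216),z);m=(a+b)/2
    print(z,a[:2],b[:2],"w",np.linalg.norm(a-b),"mid",m[:2],"off line",m[1]-(.0017+(m[0]-.698)*.0612), "yaw",np.degrees(np.arctan2(b[0]-a[0],a[1]-b[1])))
for r in (225,235,245): print(r,[(u,S[r,u],V[r,u]) for u in (248,249,250,251,252,253,254)],[(u,S[r,u],V[r,u]) for u in (338,339,340,341,342,343,344)])
E
```

```text
0.238 [0.5628003  0.08126022] [ 0.5739603  -0.09619543] w 0.1778062221398123 mid [ 0.5683803  -0.00746761] off line -0.0012348793789257635 yaw 3.5985318512651103
0.242 [0.56212999 0.08093972] [ 0.57323779 -0.09568585] w 0.176974501248657 mid [ 0.56768389 -0.00737307] off line -0.0010977210796809817 yaw 3.59853185126511
0.248 [0.56112454 0.08045896] [ 0.57215403 -0.09492148] w 0.175726919911924 mid [ 0.56663928 -0.00723126] off line -0.000891983630813829 yaw 3.598531851265093
225 [(248, np.int64(152), np.int64(106)), (249, np.int64(97), np.int64(116)), (250, np.int64(23), np.int64(135)), (251, np.int64(9), np.int64(137)), (252, np.int64(2), np.int64(114)), (253, np.int64(19), np.int64(177)), (254, np.int64(18), np.int64(170))] [(338, np.int64(16), np.int64(164)), (339, np.int64(12), np.int64(125)), (340, np.int64(20), np.int64(114)), (341, np.int64(13), np.int64(161)), (342, np.int64(168), np.int64(94)), (343, np.int64(147), np.int64(97)), (344, np.int64(148), np.int64(98))]
235 [(248, np.int64(139), np.int64(147)), (249, np.int64(158), np.int64(92)), (250, np.int64(31), np.int64(115)
[... 207 characters left out ...]
t64(162)), (340, np.int64(11), np.int64(111)), (341, np.int64(8), np.int64(124)), (342, np.int64(20), np.int64(143)), (343, np.int64(145), np.int64(114)), (344, np.int64(139), np.int64(125))]
245 [(248, np.int64(139), np.int64(149)), (249, np.int64(142), np.int64(153)), (250, np.int64(90), np.int64(153)), (251, np.int64(12), np.int64(150)), (252, np.int64(2), np.int64(109)), (253, np.int64(7), np.int64(141)), (254, np.int64(22), np.int64(174))] [(338, np.int64(15), np.int64(165)), (339, np.int64(16), np.int64(172)), (340, np.int64(19), np.int64(151)), (341, np.int64(15), np.int64(87)), (342, np.int64(4), np.int64(144)), (343, np.int64(76), np.int64(162)), (344, np.int64(142), np.int64(162))]
```

```bash
python3 -m jog '[[1,0,0.025,0.1,0],[1,0,0.025,0.2,0],[1,0,0.025,0.3,0],[1,0,0.025,0.4,0],[1,0,0.025,0.5,0],[1,0,0.025,0.6,0]]'; python3 -m jog '[[1,0,0,0.1,0],[1,0,0,0.2,0],[1,0,0,0.3,0],[1,0,0,0.4,0],[1,0,0,0.5,0],[1,0,0,0.6,0]]'; python3 -c "
from h import *
to(.62,-.0031,.2096,3.5);print(get_state()['joint_positions'].round(2),get_state()['ft_torque'])"
```

```text
clock: 14.9
tcp_pos: [0.4242, -0.0158, 0.2085]
tcp_rot: [-0.055, 1.573, 0.038]
ft_force: [0.0, -0.6, -1.9]
grip_width: 0.012
clock: 15.5
tcp_pos: [0.4485, -0.0143, 0.2085]
tcp_rot: [-0.055, 1.573, 0.039]
ft_force: [-1.1, -0.0, -2.4]
grip_width: 0.0119
clock 15.50 tcp [ 0.4485 -0.0143  0.2085] yaw 3.41 tilt [-0.0023 -0.0105 -0.9999] | go [-0.041  0.025  4.297] -0.015 F [-1.1 -0.  -2.4] w 0.0119
[-0.5  -0.14  0.42  1.91  0.07  1.36 -0.04] [-0.07405305  0.2065549   0.00259271]
```

```bash
python3 -m jog '[[1,0,0,0.1,0],[1,0,0,0.2,0],[1,0,0,0.3,0],[1,0,0,0.4,0],[1,0,0,0.5,0],[1,0,0,0.6,0]]'; python3 -m jog '[[1,0,0,0.1,0],[1,0,0,0.2,0],[1,0,0,0.3,0],[1,0,0,0.4,0],[1,0,0,0.5,0],[1,0,0,0.6,0]]'; python3 -c "
from h import *
to(.62,-.0031,.2096,3.5);print(get_state()['ft_torque'])"
```

```text
clock: 16.1
tcp_pos: [0.4728, -0.0129, 0.2084]
tcp_rot: [-0.055, 1.573, 0.039]
ft_force: [-0.2, -0.3, -2.5]
grip_width: 0.0117
clock: 16.7
tcp_pos: [0.4971, -0.0114, 0.2083]
tcp_rot: [-0.055, 1.573, 0.039]
ft_force: [-0.1, -0.8, -2.9]
grip_width: 0.0114
clock 16.70 tcp [ 0.4971 -0.0114  0.2083] yaw 3.41 tilt [-0.0023 -0.0105 -0.9999] | go [-0.042  0.024  3.08 ] -0.015 F [-0.1 -0.8 -2.9] w 0.0114
[-0.05122258  0.25001665 -0.00484118]
```

```bash
python3 -m jog '[[1,0,0.01,0.1,0],[1,0,0.01,0.2,0],[1,0,0.01,0.3,0],[1,0,0.01,0.4,0],[1,0,0.01,0.5,0],[1,0,0.01,0.6,0]]'; python3 -m jog '[[1,0,0,0.1,0],[1,0,0,0.2,0],[1,0,0,0.3,0],[1,0,0,0.4,0],[1,0,0,0.5,0],[1,0,0,0.6,0]]'; python3 -m jog '[[1,0,0,0.1,0],[1,0,0,0.2,0],[1,0,0,0.3,0],[1,0,0,0.4,0],[1,0,0,0.5,0],[1,0,0,0.6,0]]'; python3 -c "
from h import *
to(.62,-.0031,.2096,3.5);print(get_state()['ft_torque'])"
```

```text
clock: 17.3
tcp_pos: [0.5213, -0.0096, 0.2082]
tcp_rot: [-0.055, 1.573, 0.039]
ft_force: [0.4, -0.3, -2.1]
grip_width: 0.0115
clock: 17.9
tcp_pos: [0.5456, -0.0081, 0.2081]
tcp_rot: [-0.055, 1.573, 0.039]
ft_force: [-0.4, -0.5, -2.9]
grip_width: 0.0118
clock: 18.5
tcp_pos: [0.5699, -0.0067, 0.208]
tcp_rot: [-0.055, 1.573, 0.039]
ft_force: [-0.9, -0.7, -3.0]
grip_width: 0.0118
clock 18.50 tcp [ 0.5699 -0.0067  0.208 ] yaw 3.41 tilt [-0.0025 -0.0106 -0.9999] | go [-0.044  0.014  1.256] -0.015 F [-0.9 -0.7 -3. ] w 0.0118
[-0.06794665  0.18204745 -0.03118581]
```

```bash
python3 -m jog '[[1,0,0.01,0.1,0],[1,0,0.01,0.2,0],[1,0,0.01,0.3,0],[1,0,0.01,0.4,0]]'; python3 -m jog '[[1,0,0,0.05,0],[1,0,0,0.1,0],[1,0,0,0.15,0],[1,0,0,0.2,0]]';  python3 -m jog '[[1,0,0,0.05,0],[1,0,0,0.1,0],[1,0,0,0.15,0]]'
```

```text
clock: 18.9
tcp_pos: [0.5862, -0.0052, 0.208]
tcp_rot: [-0.055, 1.573, 0.039]
ft_force: [-0.2, 1.3, -2.6]
grip_width: 0.0119
clock: 19.3
tcp_pos: [0.5943, -0.0048, 0.2079]
tcp_rot: [-0.055, 1.573, 0.039]
ft_force: [0.3, -0.4, -2.9]
grip_width: 0.0119
clock: 19.6
tcp_pos: [0.6004, -0.0044, 0.2079]
tcp_rot: [-0.055, 1.573, 0.039]
ft_force: [-0.6, -0.1, -2.4]
grip_width: 0.0119
```

```bash
python3 -m jog '[[1,0,0,0.05,0],[1,0,0,0.1,0]]';  python3 -m jog '[[1,0,0,0.05,0],[1,0,0,0.1,0]]'; python3 -m jog '[[1,0,0,0.05,0],[1,0,0,0.1,0]]'
```

```text
clock: 19.8
tcp_pos: [0.6046, -0.0041, 0.2079]
tcp_rot: [-0.055, 1.573, 0.039]
ft_force: [-1.4, -0.6, -2.4]
grip_width: 0.0117
clock: 20.0
tcp_pos: [0.6088, -0.0039, 0.2079]
tcp_rot: [-0.055, 1.573, 0.039]
ft_force: [0.1, 0.0, -2.2]
grip_width: 0.012
clock: 20.2
tcp_pos: [0.6129, -0.0036, 0.2079]
tcp_rot: [-0.055, 1.573, 0.039]
ft_force: [-0.5, -0.4, -2.2]
grip_width: 0.0118
```

```bash
python3 -m jog '[[1,0,0,0.05,0],[1,0,0,0.05,0]]';  python3 -m jog '[[1,0,0,0.05,0],[1,0,0,0.05,0]]'; python3 -m jog '[[1,0,0,0.05,0],[1,0,0,0.05,0]]'
```

```text
clock: 20.4
tcp_pos: [0.6152, -0.0034, 0.2078]
tcp_rot: [-0.055, 1.573, 0.039]
ft_force: [0.2, 0.2, -2.5]
grip_width: 0.0122
clock: 20.6
tcp_pos: [0.6174, -0.0033, 0.2077]
tcp_rot: [-0.055, 1.573, 0.039]
ft_force: [-0.4, 0.4, -3.3]
grip_width: 0.0116
clock: 20.8
tcp_pos: [0.6196, -0.003, 0.2077]
tcp_rot: [-0.055, 1.573, 0.039]
ft_force: [-0.0, 0.3, -3.0]
grip_width: 0.0118
```

```bash
python3 -m jog '[[1,0,0,0.05,0],[1,0,0,0.05,0]]';  python3 -m jog '[[1,0,0,0.05,0],[1,0,0,0.05,0]]'
```

```text
clock: 21.0
tcp_pos: [0.6218, -0.0028, 0.2077]
tcp_rot: [-0.056, 1.573, 0.039]
ft_force: [0.4, -0.1, -2.9]
grip_width: 0.0118
clock: 21.2
tcp_pos: [0.6241, -0.0027, 0.2076]
tcp_rot: [-0.056, 1.572, 0.039]
ft_force: [-0.0, -0.5, -3.1]
grip_width: 0.0119
```

```bash
python3 -m jog '[[1,0,0,0.05,0],[1,0,0,0.05,0]]';  python3 -m jog '[[1,0,0,0.05,0],[1,0,0,0.05,0]]'
```

```text
clock: 21.4
tcp_pos: [0.6263, -0.0025, 0.2076]
tcp_rot: [-0.056, 1.572, 0.039]
ft_force: [-0.3, 0.3, -2.6]
grip_width: 0.0118
clock: 21.6
tcp_pos: [0.6286, -0.0023, 0.2075]
tcp_rot: [-0.056, 1.572, 0.039]
ft_force: [-0.4, 0.4, -2.7]
grip_width: 0.0117
```

```bash
python3 -m jog '[[1,0,0,0.05,0],[1,0,0,0.05,0]]';  python3 -m jog '[[1,0,0,0.05,0],[1,0,0,0.05,0]]'
```

```text
clock: 21.8
tcp_pos: [0.6308, -0.0021, 0.2075]
tcp_rot: [-0.056, 1.572, 0.039]
ft_force: [0.3, -0.8, -2.1]
grip_width: 0.012
clock: 22.0
tcp_pos: [0.633, -0.0019, 0.2074]
tcp_rot: [-0.056, 1.572, 0.039]
ft_force: [-0.3, 0.9, -2.7]
grip_width: 0.0121
```

```bash
python3 -m jog '[[1,0,0,0.05,0],[1,0,0,0.05,0]]';  python3 -m jog '[[1,0,0,0.05,0],[1,0,0,0.05,0]]'
```

```text
clock: 22.2
tcp_pos: [0.6353, -0.0017, 0.2074]
tcp_rot: [-0.056, 1.572, 0.039]
ft_force: [0.1, 0.4, -2.7]
grip_width: 0.0122
clock: 22.4
tcp_pos: [0.6361, -0.0024, 0.2071]
tcp_rot: [-0.056, 1.575, 0.038]
ft_force: [-5.5, -1.9, 0.1]
grip_width: 0.012
```

```bash
python3 - <<'E'
from h import *
ct=cam("top");s=get_state();t=get_image("top");cv2.imwrite("pics/t9.png",t[:,:,::-1]);cv2.imwrite("pics/s9.png",get_image("side")[:,:,::-1])
b=s["tcp_pos"]+[0,0,.0154+.018];ax=np.array([.998,.061,0]);ay=np.array([-.061,.998,0])
for q in(-.05,0,.05):
    p=proj(ct,b+.1735*ax+q*ay);u,v=p.round().astype(int);print(p.round(1),cv2.cvtColor(t,cv2.COLOR_RGB2GRAY)[v-14:v+15,u].tolist())
print(s["tcp_pos"],s["ft_torque"])
E
```

```text
[313.9 102.2] [83, 80, 84, 81, 81, 87, 84, 88, 90, 92, 95, 96, 98, 96, 96, 95, 94, 94, 90, 86, 86, 83, 77, 81, 77, 77, 78, 65, 72]
[289.8 103.2] [81, 83, 88, 85, 91, 88, 94, 96, 97, 96, 99, 97, 97, 93, 93, 95, 89, 83, 84, 84, 78, 75, 78, 73, 71, 68, 78, 80, 75]
[265.7 104.3] [83, 85, 82, 85, 85, 85, 89, 86, 82, 89, 81, 83, 86, 84, 83, 87, 88, 85, 88, 84, 87, 86, 89, 81, 87, 91, 83, 84, 86]
[ 0.6361406  -0.00244587  0.20713953] [-0.29879392  1.14848963  0.09677755]
```

The stop is felt at TCP x≈0.636 (Fx −5.5 N). I back off about 1.2 mm and lower by feel.

```bash
python3 -m jog '[[1,0,0.01,-0.03,0],[1,0,0.01,-0.03,0],[1,0.05,0.01,-0.03,0],[1,0.1,0.01,-0.03,0],[1,0.1,0.01,-0.03,0]]';  python3 -m jog '[[1,0.04,0,0,0],[1,0.04,0,0,0]]'
```

```text
clock: 23.0
tcp_pos: [0.6348, -0.0019, 0.2027]
tcp_rot: [-0.056, 1.575, 0.038]
ft_force: [-0.3, -0.7, -3.0]
grip_width: 0.0117
clock: 23.2
tcp_pos: [0.6348, -0.0018, 0.2008]
tcp_rot: [-0.056, 1.575, 0.038]
ft_force: [-0.5, -0.4, -3.5]
grip_width: 0.0117
```

```bash
python3 -m jog '[[1,0.025,0,0,0],[1,0.025,0,0,0]]';  python3 -m jog '[[1,0.025,0,0,0],[1,0.025,0,0,0]]'
```

```text
clock: 23.4
tcp_pos: [0.635, -0.0019, 0.2]
tcp_rot: [-0.056, 1.574, 0.038]
ft_force: [-1.0, -0.9, -1.0]
grip_width: 0.0118
clock: 23.6
tcp_pos: [0.6352, -0.0019, 0.1996]
tcp_rot: [-0.056, 1.574, 0.038]
ft_force: [-2.1, 0.5, 1.0]
grip_width: 0.0115
```

```bash
python3 -m jog '[[1,0.025,0,0,0],[1,0.025,0,0,0]]'; python3 -m jog '[[1,0.025,0,0,0],[1,0.025,0,0,0]]'; python3 -c "
from h import *
print(get_state()['ft_torque'])"
```

```text
clock: 23.8
tcp_pos: [0.6352, -0.0019, 0.1995]
tcp_rot: [-0.056, 1.573, 0.039]
ft_force: [-4.0, 0.4, 4.2]
grip_width: 0.0119
clock: 24.0
tcp_pos: [0.6352, -0.0019, 0.1995]
tcp_rot: [-0.055, 1.572, 0.039]
ft_force: [-3.7, 0.5, 6.2]
grip_width: 0.0116
[-0.06850189  0.78533057  0.00830969]
```

Contact comes at a derived underside height of 0.2149 (ledge 0.215). I ease off and release.

```bash
python3 -m jog '[[1,-0.015,0,0,0],[1,-0.015,0,0,0]]'; python3 -m jog '[[0.6,0,0,0,0],[0.6,0,0,0,0],[0.6,0,0,0,0],[0.6,0,0,0,0],[0.6,0,0,0,0]]'; python3 - <<'E'
from h import *
s=get_state();print(s["ft_force"],s["ft_torque"])
w=get_image("wrist");a=get_image("top");b=get_image("side")
for n,i in dict(w=w,t=a,s=b).items(): cv2.imwrite(f"pics/{n}10.png",i[:,:,::-1])
E
```

```text
clock: 24.2
tcp_pos: [0.6353, -0.0019, 0.1997]
tcp_rot: [-0.056, 1.572, 0.039]
ft_force: [-0.5, 0.0, -1.5]
grip_width: 0.0117
clock: 24.7
tcp_pos: [0.6354, -0.0019, 0.1997]
tcp_rot: [-0.056, 1.572, 0.039]
ft_force: [0.2, 0.6, 0.8]
grip_width: 0.0341
[0.1943299  0.62089674 0.83266107] [-0.04247264  0.0753178   0.01300361]
```

```bash
python3 -m jog '[[0.6,-0.1,0,0,0],[0.6,-0.2,0,0,0],[0.6,-0.4,0,0,0],[0.6,-0.8,0,0,0],[0.6,-1.4,0,0,0],[0.6,-2.2,0,0,0],[0.6,-3,0,0,0],[0.6,-3.6,0,0,0],[0.6,-4,0,0,0],[0.6,-4,0,0,0]]'; python3 -m jog '[[0.6,0,0,-0.8,0],[0.6,0,0,-1.6,0],[0.6,0,0,-2.4,0],[0.6,0,0,-3.2,0],[0.6,0,0,-4,0],[0.6,0,0,-4.2,0],[0.6,0,0,-4.2,0]]'; python3 - <<'E'
from h import *
s=get_state();print(s["ft_force"]);np.save("s11.npy",np.r_[s["tcp_pos"],s["tcp_rot"]])
w=get_image("wrist");a=get_image("top");b=get_image("side")
for n,i in dict(w=w,t=a,s=b).items(): cv2.imwrite(f"pics/{n}11.png",i[:,:,::-1])
o=np.zeros((600,800,3),np.uint8)
o[:,:400]=cv2.resize(a[85:250,235:345],(400,600),interpolation=2);o[:300,400:]=cv2.resize(b[75:187,185:334],(400,300),interpolation=2);o[300:,400:]=cv2.resize(w,(400,300))
cv2.imwrite("pics/c11.png",o[:,:,::-1])
E
```

```text
clock: 25.85
tcp_pos: [0.6367, -0.0004, 0.3632]
tcp_rot: [-0.055, 1.567, 0.039]
ft_force: [-0.1, -0.6, -0.6]
grip_width: 0.0353
clock: 26.55
tcp_pos: [0.4684, -0.0105, 0.3627]
tcp_rot: [-0.055, 1.566, 0.04]
ft_force: [0.4, -0.5, 0.4]
grip_width: 0.0345
[ 0.4428478  -0.46532838  0.40033998]
```

View pics/c11.png

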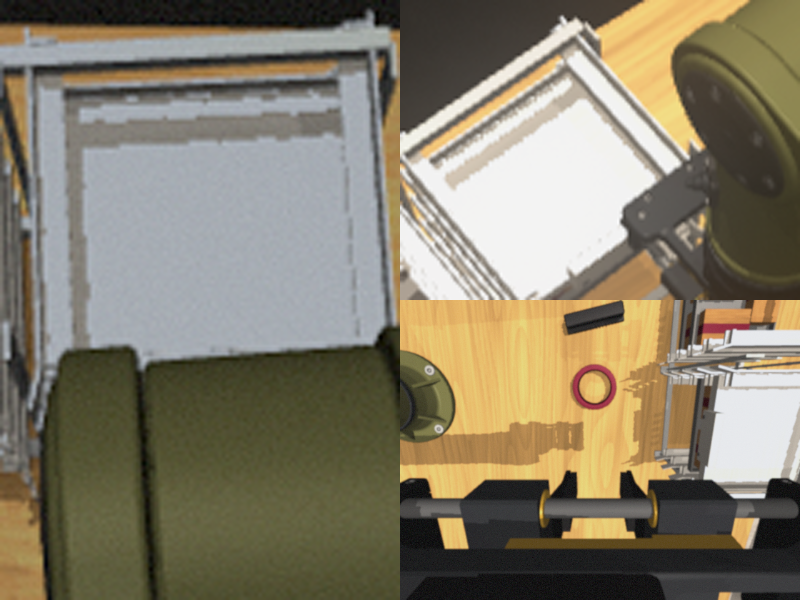

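```bash
python3 - <<'E'
from h import *
# did anything on the bench move? compare carton/stapler/roll regions of the top picture, and the tray between two late frames
a,b=cv2.imread("pics/top0.png"),cv2.imread("pics/t11.png")
for n,(x0,x1,y0,y1) in dict(stapler=(190,225,250,315),carton=(98,165,258,325)).items():
    print(n,np.abs(a[y0:y1,x0:x1].astype(int)-b[y0:y1,x0:x1]).mean().round(1))
print(get_state()["clock"],get_state()["ft_force"].round(1)); finish_job()
E
```

```text
stapler 5.5
carton 8.2
26.7 [ 0.4  0.7 -0.5]
the job is handed in; nothing more can be done
```

The tray is in the right-hand bay on the fourth runner pair (z = 215 mm), directly above the loaded tray on the third pair. I handed the job in at 26.7 s; no verdict is reported.

**What I did:**
- I took the tray by its front grip and moved it to the front of the rack.
- I slid it in level, about 9 mm above the ledges, until the stop was felt (Fx about −5.5 N).
- I backed off about 1 mm, lowered it by feel (about 9 N change at contact) and released it.

**What the checks showed:**
- **Height:** contact came at a derived underside height of 214.9 mm, where 215 is the ledge and riding on the lips would read about 221.
- **Forces:** wrist readings at the end of each move stayed under about 7 N during insertion and lowering, and were near zero after release and withdrawal.
- **Last picture:** the tray appears in the bay and square, but the arm hid its front edge from above. Seating behind the lips therefore rests on the force and height evidence.
- **Bench objects:** the carton and stapler areas look unchanged by a rough picture comparison. I did not measure the tape roll or the loaded trays at the end; nothing came near them on the way.

**What failed or disagreed:**
- **First grasp:** the first closing missed the grip and the second was too shallow. The fingertips sit about 26 mm behind the reported TCP, not 8 mm ahead as stated, so I went deeper by feel.
- **Descent drift:** that first descent also drifted 10 mm sideways for a reason I did not find.
- **Camera against arm:** the wrist camera put the TCP 2 to 6 mm higher than the arm reading, and the top camera put the tray about 5 mm nearer the robot than the arm did.
- **Stop position:** the stop came about 16 mm beyond my first estimate. I put that down to the runners being shifted inward plus that 5 mm offset.

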